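# Click the hex drivers onto the clip rail in size order

### The arm

A 6-joint arm with a two-finger parallel gripper is mounted at the origin on the work surface. World frame = base frame: x ahead of the robot, y to its left, z up, the work surface at z = 0. Lengths are in mm, angles in rad, forces in N, time in s.
With the tool pointing down it reaches from about 275 to 1000 mm from the base axis. Payload 8.4 kg.
Tool frame: the origin (TCP) lies between the finger pads; the fingertips stand 22 mm ahead of it and the grasp point (between the pads) lies 3 mm ahead of it (r.nose_length is the z of the fingertips in the tool frame, in mm); z points along the fingers, y is the line along which they close (so a half turn about z gives the same grasp; the last joint's range is limited). The gripper opens to 85 mm and grips with 20 to 120 N. Pads are 22 mm wide; open, the fingers measure 114 mm over their backs; the gripper's body (76 mm by 85 mm) begins 54 mm behind the grasp point. The pads swing forward as they close: fully open they stand 13 mm farther back than shut.
Start: joints at [1.153, 0.353, 1.633, -0, 1.155, -0.002], TCP at [252.45, 571.749, 253.281] pointing down, gripper open.
Joint ranges: [-2.63, 2.63], [-0.92, 2.1], [0.06, 2.66], [-1.3, 4.44], [0, 2.69], [-3.02, 3.02]. Speed limits (rad/s): [2.22, 2.22, 2.79, 3.14, 3.14, 3.14].

### API

Orientations are given as [roll, pitch, yaw] about the fixed x, y, z axes, in that order (R = Rz(yaw) Ry(pitch) Rx(roll)).
In Python, from rig import r gives the robot as it stands.
- The arm moves only by the tool run_rows, called after "Request:" by a JSON object that holds its "method" and its "body", one argument or row to a line. Schema: {"type":"object","properties":{"deltas":{"type":"object","properties":{"drx":{"type":"array","items":{"type":"number"},"minItems":1,"maxItems":5},"dry":{"type":"array","items":{"type":"number"},"minItems":1,"maxItems":5},"drz":{"type":"array","items":{"type":"number"},"minItems":1,"maxItems":5},"x":{"type":"array","items":{"type":"number"},"minItems":1,"maxItems":5},"y":{"type":"array","items":{"type":"number"},"minItems":1,"maxItems":5},"z":{"type":"array","items":{"type":"number"},"minItems":1,"maxItems":5},"finger_gap":{"type":"array","items":{"type":"number"},"minItems":1,"maxItems":5}},"additionalProperties":false,"required":["drx","dry","drz","x","y","z","finger_gap"]},"force":{"type":"number"},"only":{"type":"string"},"quiet":{"type":"boolean"},"lines":{"type":"string"}},"required":["deltas"],"additionalProperties":false}. deltas is an object with one list for each field, all of the same length, 1 to 5, a row being the entries at one place: drx, dry, drz (a rotation vector in fractions of the full range, 1 being 180 degrees), x, y, z (the shift in fractions of the full range, 1 being 200 mm), finger_gap (the opening from 0.0 (shut) to 1.0 (fully open)); each row shifts and turns the commanded pose from where the row before left it, along the tool's axes as they then stand; what a row does not reach is not made up. A row lasts 1/12 s, in which the tool goes at most 41.7 mm and 0.125 rad, less where a joint would pass 70% of its speed; a pose out of reach is approached as far as the arm can. The fingers move at their own pace and stop on an object; force is the grip in N (left out, the last holds). Time passes only in rows, so rows that do not move let the fingers close. The tool returns the time, the measured TCP pose, the force, the opening and the grip force at its end. only (a regular expression) keeps the lines of the reply that match it, lines (a string "A,B") keeps lines A to B, and quiet returns only ok. A shift or turn number past 1, either way, is cut back to 1. Input that does not fit is refused with a message, and nothing moves.
- r.sense(): the state, without advancing time (a new reading comes with each control period).
- r.grab_frame(name): name is "scene" or "top" or "wrist"; returns the picture (400x640x3 uint8, red, green, blue); there is no depth.
- r.camera_params(name): a dict with "fx", "fy", "cx", "cy" (pixels), "rvec" (rotation vector, rad) and "tvec" (3), from world to camera coordinates, as OpenCV has them. Camera axes: x right, y down, z forward; pixel columns grow to the right and rows downward; lengths in mm; the calibration is good to about 2 mm. The wrist camera is an equidistant fisheye: a pixel r from the principal point sees the ray r / f radians off the axis. A picture is of the moment at which its call begins: read the wrist's pose just before it. camera_params takes no time and is no camera call; for the wrist camera it gives the pose at the moment of the call.
- r.sign_off(): hands the job in; it is judged then, once.
The state is a dict: "clock": time; "qpos": joint angles; "qvel": joint speeds; "joint_efforts": joint torques, N m; "eef_pos": TCP position; "tcp_rot": TCP orientation; "contact_force": force on the tool from outside, world axes, zero at the start; "wrist_torque": the same for the moment, N m; "opening": opening from 0.0 (shut) to 1.0 (fully open); "grasp_force": force on a finger pad.
Only numpy, scipy, OpenCV 4.12 (cv2) and the standard library are available. Lean on these libraries where they do the work, as an engineer would, in place of code of your own. Each camera call takes 0.05 s, during which the arm holds its last target. There are 200 camera calls.

### The job

Put the two loose hex drivers back on the clip rail beside the big blue one, in size order: the red medium one in the middle pair of clips, next to the blue, and the small yellow one in the last pair. Press each straight down until it clicks fully home on the bars, handle about centred across the two bars and shaft pointing the same way as the blue one's, and leave the little student-built car where it stands.

Things in the scene. Friction and masses are not known exactly. Their poses are not given: they have to be found in the camera images.
- rail: fixed clip rail: grey base plate 100 x 275 x 8 mm with two aluminium bars along y, 12 mm wide, at x = -34 and +34 mm, tops 28 mm above the bench. Three pairs of black clips 85 mm apart in y, one clip of a pair on each bar (10 mm wide), leaving 56 mm free between the bars for fingers. Origin: centre of the underside; x points away from the robot, as the seated shafts do; y to its left, z up.
- large_place (a point): first place, rail y = +85 mm, 28 mm above the bench: the large blue driver (handle 130 mm long, 30 mm across, shaft towards the rail's +x) is already clipped here and cannot be moved
- medium_place (a point): where the medium driver's origin comes when home: between its front and back clips, rail y = 0 mm, 28 mm above the bench (bar tops); axes as the rail's. Sprung jaws, mouth 17.2 mm wide at the lips 21.2 mm above here, flaring to 36 mm at 40 mm; each gives 8 mm and guides the handle if within 5 mm. A push straight down (up to about 12 N) clicks it under the lips onto the bars.
- small_place (a point): where the small driver's origin comes when home: between its front and back clips, rail y = -85 mm, 28 mm above the bench (bar tops); axes as the rail's. Sprung jaws, mouth 11.2 mm wide at the lips 17 mm above here, flaring to 30 mm at 36 mm; each gives 8 mm and guides the handle if within 5 mm. A push straight down (up to about 12 N) clicks it under the lips onto the bars.
- medium_driver: loose medium hex driver, about 100 g: red octagonal handle 115 mm long, 24 mm across flats (sides upright, does not roll), round steel shaft 85 mm long from its +x end. Origin: handle's underside, midway along it; x towards the shaft tip, z up. Centre line 12 mm above the origin; balances about 10 mm towards the shaft.
- medium_driver_tip (a point): tip of the medium driver's shaft, 142.5 mm along x from its origin, on its centre line
- small_driver: loose small hex driver, about 60 g: yellow octagonal handle 100 mm long, 18 mm across flats (sides upright, does not roll), round steel shaft 70 mm long from its +x end. Origin: handle's underside, midway along it; x towards the shaft tip, z up. Centre line 9 mm above the origin; balances about 10 mm towards the shaft.
- small_driver_tip (a point): tip of the small driver's shaft, 120 mm along x from its origin, on its centre line
- car: small plywood robot car on four black wheels, 130 x 84 mm and 52 mm high, standing beyond the work; origin on the bench under its middle. To be left alone.

How it is judged:
By the outcome, as a careful person would: the job done as asked, in the order asked, and still so for the second after the job is handed in, with the robot touching nothing.
It also fails if it takes over 58 s, if anything falls off the work surface, if the arm or the gripper's body presses on something with over 40 N, if the wrist force passes 120 N, or if a joint passes its speed limit or range.

## Working session

There is one attempt and no reset: what is moved stays moved. The work goes in short steps, Python scripts to look and compute and a tool call to move; the robot and the scene stay as the last step left them, time stands still between calls to the robot, and variables do not carry over. Pictures are saved under pics/ and viewed, at most 10 in all, crops included, and the job is handed in when it is done.

```bash
ls; mkdir -p pics; python3 - <<'E'
from rig import r
import cv2,numpy as np
for n in("top","scene"):
    im=r.grab_frame(n); cv2.imwrite(f"pics/{n}0.png",im[:,:,::-1])
    p=r.camera_params(n); print(n,p); 
print(r.sense())
E
```

```text
pics
rig.py
top {'fx': 451.28574674928, 'fy': 451.28574674928, 'cx': 317.47177735238523, 'cy': 190.93942565674251, 'rvec': array([ 2.13427815, -2.10525062,  0.21906907]), 'tvec': array([  19.75088675,  623.39454903, 1058.60120322])}
scene {'fx': 431.515616839378, 'fy': 431.515616839378, 'cx': 322.24094498899916, 'cy': 196.73989326291363, 'rvec': array([ 1.03041924,  2.59886908, -0.79920222]), 'tvec': array([ 428.45869383, -343.9494984 , 1318.62160028])}
{'clock': 0.1, 'qpos': array([ 1.15255988e+00,  3.53559932e-01,  1.63404198e+00, -1.87944498e-05,
        1.15519713e+00, -2.39866135e-03]), 'qvel': array([-0.00169229, -0.0018291 , -0.00267294, -0.00068522, -0.00058324,
        0.00096462]), 'joint_efforts': array([ 6.27820318e-04, -6.06360841e+01, -3.42822182e+01,  9.67462483e-05,
        3.91204157e-03,  1.03686310e-05]), 'eef_pos': array([252.31942313, 571.37981666, 252.65618487]), 'tcp_rot': array([-3.14038623e+00,  1.42916331e-05,  2.72576248e+00]), 'contact_force': array([-0.22713184,  0.36209454, -0.8329346 ]), 'wrist_torque': array([ 0.01667693, -0.00634958, -0.03090888]), 'grasp_force': 0.0, 'opening': 0.9991429459072367}
```

View pics/top0.png

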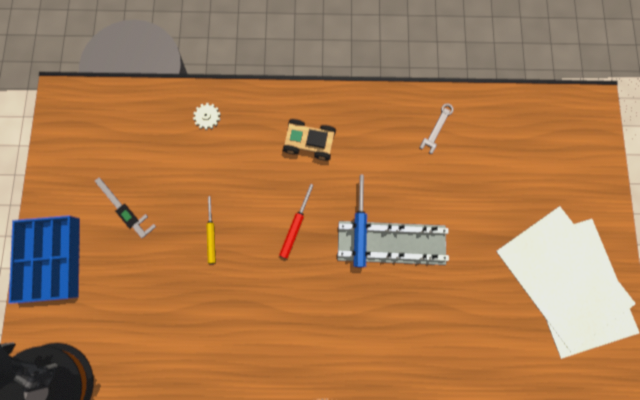

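View pics/scene0.png

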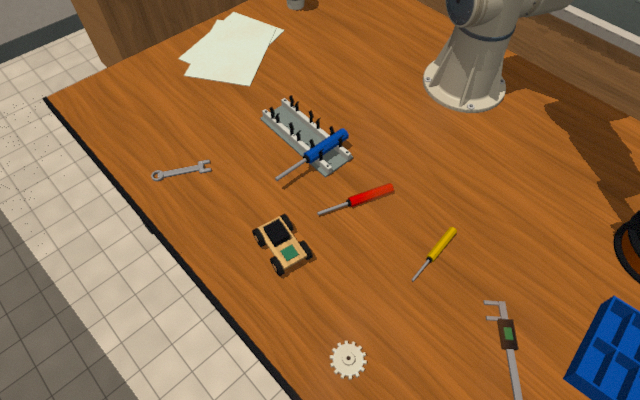

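The top view (up = +x, left = +y) shows the yellow driver at (211,242), red at (292,235), blue on the rail at (361,238), the rail spanning columns 338–448 and the car at (310,140). The scene view agrees with this.

```bash
cat > h.py <<'E'
import cv2,numpy as np
from rig import r
def ray(n,p,uv):
    uv=np.atleast_2d(np.float64(uv)); R=cv2.Rodrigues(p["rvec"])[0]
    x=(uv-[p["cx"],p["cy"]])/[p["fx"],p["fy"]]
    if n=="wrist":
        th=np.linalg.norm(x,axis=1,keepdims=True); d=np.c_[x/th*np.sin(th),np.cos(th)]
    else: d=np.c_[x,np.ones(len(x))]
    return -R.T@p["tvec"], d@R
def back(n,p,uv,z):
    c,d=ray(n,p,uv); return c+d*((z-c[2])/d[:,2])[:,None]
def mask(im,col):
    h,s,v=cv2.split(cv2.cvtColor(im,cv2.COLOR_RGB2HSV))
    m={"red":((h<5)|(h>174))&(s>190)&(v>60),"yellow":(h>22)&(h<34)&(s>170)&(v>70),"blue":(h>100)&(h<125)&(s>130)&(v>60)}[col]
    k,l,st,_=cv2.connectedComponentsWithStats(m.astype(np.uint8))
    return l,st
def handle(n,im,p,col,z,near=None,minA=60):
    l,st=mask(im,col); best=None
    for i in range(1,len(st)):
        if st[i,4]<minA: continue
        ys,xs=np.where(l==i); P=back(n,p,np.c_[xs,ys],z)[:,:2]
        c,(w,hh),a=cv2.minAreaRect(P.astype(np.float32))
        if near is not None and np.hypot(*(np.array(c)-near))>60: continue
        e,V=np.linalg.eigh(np.cov(P.T)); v=V[:,1]; v=v*np.sign(v[0])
        print(n,col,"area",st[i,4],"mean",P.mean(0).round(1),"rect",np.round(c,1),np.round(sorted((w,hh)),1),"yaw",round(float(np.arctan2(v[1],v[0])),4))
E
python3 - <<'E'
from h import *
for n in("top","scene"):
    im=cv2.imread(f"pics/{n}0.png")[:,:,::-1].copy(); p=r.camera_params(n)
    for c,z in(("red",15),("yellow",12),("blue",48)): handle(n,im,p,c,z)
    if n=="top":
        print(back(n,p,[[310,140],[338,262],[448,262],[448,228],[338,224]],28).round(0))
        cv2.imwrite("pics/rail.png",cv2.resize(im[165:275,320:460,::-1],None,fx=5,fy=5,interpolation=cv2.INTER_CUBIC))
E
```

```text
top red area 359 mean [516.   93.5] rect [516.8  93.1] [ 20.7 116.4] yaw -0.3561
top yellow area 262 mean [495.6 297.2] rect [496.3 297.4] [16.4 99.9] yaw 0.098
top blue area 606 mean [504.7 -77.7] rect [506.2 -77.8] [ 29.  131.2] yaw -0.031
top blue area 5432 mean [447.6 690.1] rect [449.6 690. ] [161.  198.2] yaw 0.1267
[[ 766.   49.   28.]
 [ 451.  -25.   28.]
 [ 454. -299.   28.]
 [ 539. -303.   28.]
 [ 546.  -25.   28.]]
scene red area 186 mean [545.5  83. ] rect [540.8  85.7] [26.8 66.7] yaw -0.198
scene yellow area 293 mean [495.2 297.6] rect [493.9 297.6] [ 17.4 104.9] yaw 0.1001
scene blue area 502 mean [504.8 -76.8] rect [503.6 -75.9] [ 35.5 141.1] yaw -0.0049
scene blue area 5641 mean [474.4 668.8] rect [462.2 678.1] [118.6 224.1] yaw 0.149
```

View pics/rail.png

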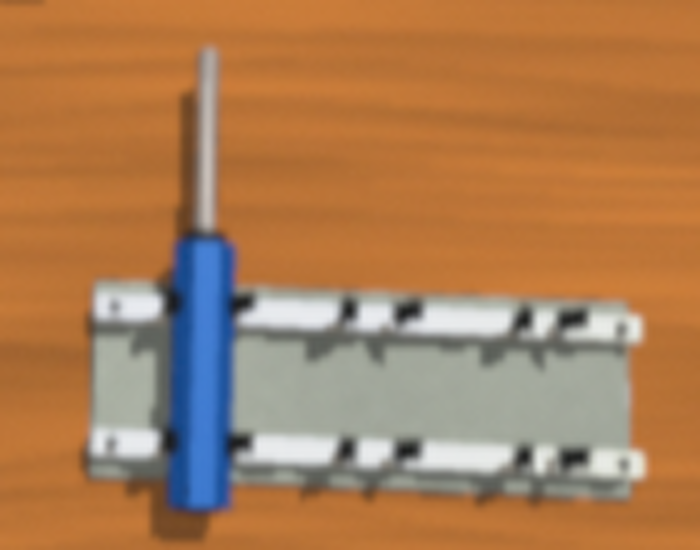

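```bash
cat >> h.py <<'E'
from scipy.spatial.transform import Rotation as Rt
def need(xyz,yaw):
    "rotation (tool rotvec) to tool-down at yaw, then the shift in tool axes as they stand after it"
    s=r.sense(); R0=Rt.from_euler("xyz",s["tcp_rot"]); R1=Rt.from_euler("xyz",[np.pi,0,yaw])
    print("clock",round(s["clock"],2),"rot",(R0.inv()*R1).as_rotvec().round(4),"shift after",R1.inv().apply(np.array(xyz)-s["eef_pos"]).round(1),"F",s["contact_force"].round(1),"grip",round(s["grasp_force"],1),"open",round(s["opening"],3))
E
python3 - <<'E'
from h import *
p=r.camera_params("top"); print("nose",r.nose_length)
u=(np.array([[115,306],[622,328],[111,444],[624,465]])+.5)/5-.5+[320,165]
P=back("top",p,u,28)[:,:2]; c=P.mean(0); print(P.round(1),c.round(1))
for a,b in((1,0),(3,2),(2,0),(3,1)): d=P[b]-P[a]; print(np.hypot(*d).round(1),np.arctan2(d[1],d[0]).round(4))
yaw=np.arctan2(*( (P[0]+P[2]-P[1]-P[3])[::-1]))-np.pi/2; print("yaw",yaw)
Y=np.array([-np.sin(yaw),np.cos(yaw)])
for k in(85,0,-85): print(k,(c+k*Y).round(1))
im=cv2.imread("pics/top0.png")[:,:,::-1].copy()
for cc,z in(("red",20),("yellow",15),("blue",50)): handle("top",im,p,cc,z)
need([516.5,93.5,120],-.356+np.pi)
E
```

```text
nose 22.0
[[ 541.2  -36.4]
 [ 533.6 -292.3]
 [ 472.1  -34.6]
 [ 465.1 -290.4]] [ 503.  -163.4]
256.0 1.5411
255.9 1.5436
69.2 -0.027
68.5 -0.0281
yaw -0.02845267278090291
85 [505.4 -78.5]
0 [ 503.  -163.4]
-85 [ 500.6 -248.4]
top red area 359 mean [515.5  93.2] rect [516.3  92.8] [ 20.6 115.9] yaw -0.3561
top yellow area 262 mean [495.4 296.5] rect [496.1 296.7] [16.4 99.6] yaw 0.098
top blue area 606 mean [504.5 -77.5] rect [506.  -77.6] [ 28.9 130.9] yaw -0.031
top blue area 5432 mean [447.5 689. ] rect [449.5 688.9] [160.7 197.9] yaw 0.1267
clock 0.1 rot [-0.0012 -0.     -0.0598] shift after [-414.2 -355.8  132.7] F [-0.2  0.4 -0.8] grip 0.0 open 0.999
```

The manual's scale: shifts go in shares of 200 mm and turns go in shares of 180 degrees. Converting my numbers, -29 mm / 200 = -0.145, -25 mm / 200 = -0.125, -0.06 rad / 3.1416 = -0.0191.

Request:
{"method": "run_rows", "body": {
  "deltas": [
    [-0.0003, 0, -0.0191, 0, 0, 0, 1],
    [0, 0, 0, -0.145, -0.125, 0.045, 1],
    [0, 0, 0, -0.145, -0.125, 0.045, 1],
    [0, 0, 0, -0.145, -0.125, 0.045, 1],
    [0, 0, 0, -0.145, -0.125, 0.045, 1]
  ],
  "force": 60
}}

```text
refused: deltas: the value is not of type 'object' (schema: type "object"). Nothing was moved.
```

Refused on format, not on reach. It needs an object with one list for each field.

Request:
{"method": "run_rows", "body": {
  "deltas": {"drx":[-0.0003, 0, 0, 0, 0], "dry":[0, 0, 0, 0, 0], "drz":[-0.0191, 0, 0, 0, 0], "x":[0, -0.145, -0.145, -0.145, -0.145], "y":[0, -0.125, -0.125, -0.125, -0.125], "z":[0, 0.045, 0.045, 0.045, 0.045], "finger_gap":[1, 1, 1, 1, 1]},
  "force": 60
}}

```text
clock: 0.52
eef_pos: [326.5, 436.0, 216.5]
tcp_rot: [3.141, -0.0, 2.787]
contact_force: [0.4, 0.2, 0.7]
opening: 1.0
grasp_force: 0.0
```

Request:
{"method": "run_rows", "body": {
  "deltas": {"drx":[0, 0, 0, 0, 0], "dry":[0, 0, 0, 0, 0], "drz":[0, 0, 0, 0, 0], "x":[-0.145, -0.145, -0.145, -0.145, -0.145], "y":[-0.125, -0.125, -0.125, -0.125, -0.125], "z":[0.045, 0.045, 0.045, 0.045, 0.045], "finger_gap":[1, 1, 1, 1, 1]}
}}

```text
clock: 0.93
eef_pos: [419.2, 268.2, 171.6]
tcp_rot: [3.141, -0.0, 2.786]
contact_force: [0.3, 0.7, 0.0]
opening: 1.003
grasp_force: 0.0
```

Request:
{"method": "run_rows", "body": {
  "deltas": {"drx":[0, 0, 0, 0, 0], "dry":[0, 0, 0, 0, 0], "drz":[0, 0, 0, 0, 0], "x":[-0.145, -0.145, -0.145, -0.145, 0], "y":[-0.125, -0.125, -0.125, -0.125, 0], "z":[0.045, 0.045, 0.045, 0.045, 0], "finger_gap":[1, 1, 1, 1, 1]}
}}

```text
clock: 1.35
eef_pos: [494.4, 130.9, 134.5]
tcp_rot: [-3.141, -0.0, 2.782]
contact_force: [-0.5, 0.9, -0.5]
opening: 1.001
grasp_force: 0.0
```

```bash
python3 - <<'E'
from h import *
need([516.5,93.5,120],-.356+np.pi)
p=r.camera_params("wrist"); im=r.grab_frame("wrist"); cv2.imwrite("pics/w1.png",im[:,:,::-1])
handle("wrist",im,p,"red",20); handle("wrist",im,p,"blue",50); print(r.camera_params("wrist"))
E
```

```text
clock 1.35 rot [-0.0008 -0.     -0.0033] shift after [-33.7 -27.4  14.5] F [-0.5  0.9 -0.5] grip 0.0 open 1.001
wrist red area 2685 mean [518.5  95.7] rect [518.6  95.3] [ 22.8 120.9] yaw -0.3653
wrist blue area 1780 mean [481.3 -72.7] rect [481.4 -72. ] [43.  80.7] yaw 0.0556
{'fx': 309.70691628693146, 'fy': 309.70691628693146, 'cx': 318.17814524945777, 'cy': 204.92753731476492, 'rvec': array([-2.36007585, -1.63366474, -0.26056057]), 'tvec': array([-299.72976283, -397.72814124,  139.37841493])}
```

View pics/w1.png

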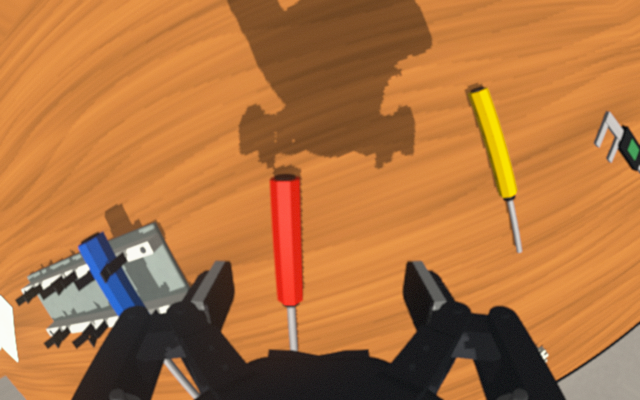

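The wrist view shows the red handle at (286,240) midway between the open fingers, and its position agrees with the top view to 2–3 mm.

In the tool's units: 25 mm / 200 = 0.125, -17 mm / 200 = -0.085.

Request:
{"method": "run_rows", "body": {
  "deltas": {"drx":[0, 0, 0, 0, 0], "dry":[0, 0, 0, 0, 0], "drz":[0, 0, 0, 0, 0], "x":[-0.085, -0.085, 0, 0, 0], "y":[-0.065, -0.065, 0, 0, 0], "z":[0.05, 0.05, 0.125, 0.125, 0], "finger_gap":[1, 1, 1, 1, 1]}
}}

```text
clock: 1.82
eef_pos: [512.6, 99.8, 62.5]
tcp_rot: [-3.14, -0.005, 2.786]
contact_force: [-1.7, 0.4, -0.4]
opening: 1.002
grasp_force: 0.0
```

```bash
python3 - <<'E'
from h import *
need([517.5,94.5,24.5],-.36+np.pi)
E
```

```text
clock 1.82 rot [-0.002  -0.0053  0.0042] shift after [-6.4 -3.2 38. ] F [-1.7  0.4 -0.4] grip 0.0 open 1.002
```

In the tool's units: 15 mm / 200 = 0.075, 13 mm / 200 = 0.065.

Request:
{"method": "run_rows", "body": {
  "deltas": {"drx":[0, 0, 0, 0, 0], "dry":[0, 0, 0, 0, 0], "drz":[0, 0, 0, 0, 0], "x":[-0.015, -0.015, 0, 0, 0], "y":[-0.0075, -0.0075, 0, 0, 0], "z":[0.075, 0.065, 0.04, 0, 0], "finger_gap":[1, 1, 1, 1, 1]}
}}

```text
clock: 2.23
eef_pos: [519.8, 95.2, 30.0]
tcp_rot: [3.141, -0.001, 2.786]
contact_force: [-0.2, 0.1, 0.5]
opening: 0.999
grasp_force: 0.0
```

```bash
python3 - <<'E'
from h import *
need([517.5,94.5,24.5],-.36+np.pi)
E
```

```text
clock 2.23 rot [ 0.0007 -0.0006  0.0045] shift after [ 1.9 -1.4  5.5] F [-0.2  0.1  0.5] grip 0.0 open 0.999
```

In the tool's units: 5.5 mm / 200 = 0.0275, 1.5 mm / 200 = 0.0075.

Request:
{"method": "run_rows", "body": {
  "deltas": {"drx":[0, 0, 0, 0, 0], "dry":[0, 0, 0, 0, 0], "drz":[0, 0, 0, 0, 0], "x":[0.0075, 0, 0, 0, 0], "y":[-0.006, 0, 0, 0, 0], "z":[0.0275, 0, 0, 0, 0], "finger_gap":[1, 1, 0, 0, 0]},
  "force": 60
}}

```text
clock: 2.65
eef_pos: [518.5, 94.3, 24.8]
tcp_rot: [3.14, 0.0, 2.786]
contact_force: [-0.1, 0.1, 0.2]
opening: 0.603
grasp_force: 0.0
```

Request:
{"method": "run_rows", "body": {
  "deltas": {"drx":[0, 0, 0, 0, 0], "dry":[0, 0, 0, 0, 0], "drz":[0, 0, 0, 0, 0], "x":[0, 0, 0, 0, 0], "y":[0, 0, 0, 0, 0], "z":[0, 0, 0, 0, 0], "finger_gap":[0, 0, 0, 0, 0]}
}}

```text
clock: 3.07
eef_pos: [518.4, 94.3, 24.8]
tcp_rot: [3.14, 0.0, 2.786]
contact_force: [-1.6, 0.1, 4.1]
opening: 0.262
grasp_force: 58.9
```

In the tool's units: -40 mm / 200 = -0.2, -20 mm / 200 = -0.1.

Request:
{"method": "run_rows", "body": {
  "deltas": {"drx":[0, 0, 0, 0, 0], "dry":[0, 0, 0, 0, 0], "drz":[0, 0, 0, 0, 0], "x":[0, 0, 0, 0, 0], "y":[0, 0, 0, 0, 0], "z":[-0.1, -0.2, -0.2, -0.1, 0], "finger_gap":[0, 0, 0, 0, 0]}
}}

```text
clock: 3.48
eef_pos: [521.0, 94.6, 149.1]
tcp_rot: [3.137, 0.007, 2.786]
contact_force: [0.9, 1.0, -1.0]
opening: 0.263
grasp_force: 59.4
```

```bash
python3 - <<'E'
from h import *
im=r.grab_frame("top");p=r.camera_params("top");cv2.imwrite("pics/t2.png",im[:,:,::-1])
handle("top",im,p,"red",r.sense()["eef_pos"][2]-5)
need([503,-163.4,140],-.0285+np.pi)
E
```

```text
top red area 118 mean [479.1 109.6] rect [480.1 109.8] [21.  30.1] yaw -0.5087
clock 3.53 rot [ 0.0028  0.0048 -0.3273] shift after [   9.4 -258.2    6.7] F [ 0.4  0.5 -1.7] grip 59.4 open 0.258
```

In the tool's units: -32 mm / 200 = -0.16, -30 mm / 200 = -0.15, -0.11 rad / 3.1416 = -0.035.

Request:
{"method": "run_rows", "body": {
  "deltas": {"drx":[0.001, 0, 0, 0, 0], "dry":[0.0016, 0, 0, 0, 0], "drz":[-0.035, -0.035, -0.0341, 0, 0], "x":[0, 0, 0, 0.005, 0.005], "y":[0, 0, 0, -0.15, -0.16], "z":[0, 0, 0, 0, 0], "finger_gap":[0, 0, 0, 0, 0]}
}}

```text
clock: 3.95
eef_pos: [513.4, 32.6, 142.7]
tcp_rot: [-3.141, -0.008, 3.116]
contact_force: [0.1, -1.0, -1.2]
opening: 0.264
grasp_force: 59.4
```

Request:
{"method": "run_rows", "body": {
  "deltas": {"drx":[0, 0, 0, 0, 0], "dry":[0, 0, 0, 0, 0], "drz":[0, 0, 0, 0, 0], "x":[0.005, 0.005, 0.005, 0.005, 0.005], "y":[-0.16, -0.16, -0.16, -0.16, -0.16], "z":[0, 0, 0, 0, 0], "finger_gap":[0, 0, 0, 0, 0]}
}}

```text
clock: 4.37
eef_pos: [503.4, -128.8, 142.8]
tcp_rot: [3.142, -0.008, 3.113]
contact_force: [0.3, 0.1, -1.3]
opening: 0.263
grasp_force: 59.4
```

Request:
{"method": "run_rows", "body": {
  "deltas": {"drx":[0, 0, 0], "dry":[0, 0, 0], "drz":[0, 0, 0], "x":[0.005, 0, 0], "y":[-0.15, 0, 0], "z":[0, 0, 0], "finger_gap":[0, 0, 0]}
}}

```text
clock: 4.62
eef_pos: [501.8, -158.5, 142.9]
tcp_rot: [3.141, -0.008, 3.11]
contact_force: [-0.5, 0.1, -1.3]
opening: 0.258
grasp_force: 59.5
```

```bash
python3 - <<'E'
from h import *
im=r.grab_frame("top");p=r.camera_params("top");cv2.imwrite("pics/t3.png",im[:,:,::-1])
need([503,-163.4,110],-.0285+np.pi)
p=r.camera_params("wrist"); im=r.grab_frame("wrist"); cv2.imwrite("pics/w3.png",im[:,:,::-1])
E
```

```text
clock 4.67 rot [ 0.0004 -0.0078 -0.0021] shift after [-1.3 -5.8 33.1] F [ 0.2 -0.4 -1.4] grip 59.5 open 0.263
```

View pics/w3.png

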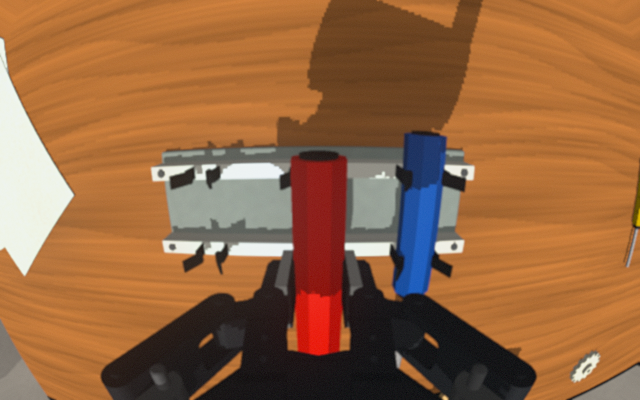

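The wrist view shows the rail screws at (160,174), (467,173), (172,247) and (456,247). The red handle's rear end is at (319,156), above the free middle place.

```bash
python3 - <<'E'
from h import *
p=r.camera_params("wrist"); s=r.sense()
P=back("wrist",p,[[456,247],[172,247],[467,173],[160,174]],28)[:,:2]; c=P.mean(0)
d=P[0]+P[2]-P[1]-P[3]; print(P.round(1),c.round(1),"yaw",np.arctan2(d[1],d[0])-np.pi/2)
z=s["eef_pos"][2]-25
print("rear end top L/R",back("wrist",p,[[296,157],[344,157]],z+22).round(1),"mid",back("wrist",p,[[319,156]],z+16).round(1),s["eef_pos"])
E
```

```text
[[ 542.9  -30.9]
 [ 535.7 -290.5]
 [ 474.4  -28.6]
 [ 467.4 -289.5]] [ 505.1 -159.9] yaw -0.02721147902283838
rear end top L/R [[ 442.4 -162.6  140.4]
 [ 443.  -143.1  140.4]] mid [[ 443.2 -153.2  134.4]] [ 502.09767915 -156.87769553  143.35005114]
```

In the tool's units: 20 mm / 200 = 0.1, -5 mm / 200 = -0.025, -0.007 rad / 3.1416 = -0.0022.

Request:
{"method": "run_rows", "body": {
  "deltas": {"drx":[0, 0, 0, 0, 0], "dry":[-0.0022, 0, 0, 0, 0], "drz":[-0.0006, 0, 0, 0, 0], "x":[-0.015, 0, 0, 0, 0], "y":[-0.025, 0, 0, 0, 0], "z":[0.1, 0.1, 0.025, 0, 0], "finger_gap":[0, 0, 0, 0, 0]}
}}

```text
clock: 5.13
eef_pos: [505.7, -161.7, 99.6]
tcp_rot: [-3.141, 0.001, 3.116]
contact_force: [0.8, -0.5, -1.7]
opening: 0.266
grasp_force: 59.5
```

```bash
python3 - <<'E'
from h import *
need([505,-162,100],-.028+np.pi)
p=r.camera_params("top");im=r.grab_frame("top")
handle("top",im,p,"red",90)
a=im[165:275,320:460,::-1]; s=r.grab_frame("scene")[80:190,250:390,::-1]
cv2.imwrite("pics/c4.png",cv2.resize(np.vstack([a,s]),None,fx=2.7,fy=2.7,interpolation=cv2.INTER_CUBIC))
p=r.camera_params("wrist");im=r.grab_frame("wrist");handle("wrist",im,p,"red",95);handle("wrist",im,p,"blue",50)
E
```

```text
clock 5.13 rot [-0.0002  0.0007  0.0023] shift after [ 0.7 -0.3 -0.4] F [ 0.8 -0.5 -1.7] grip 59.5 open 0.266
wrist red area 9239 mean [ 493.9 -160.1] rect [ 502.4 -160.7] [ 24.3 110.3] yaw -0.0316
wrist blue area 7249 mean [493.3 -78.3] rect [504.3 -78.7] [ 34.6 127.2] yaw 0.0093
```

View pics/c4.png

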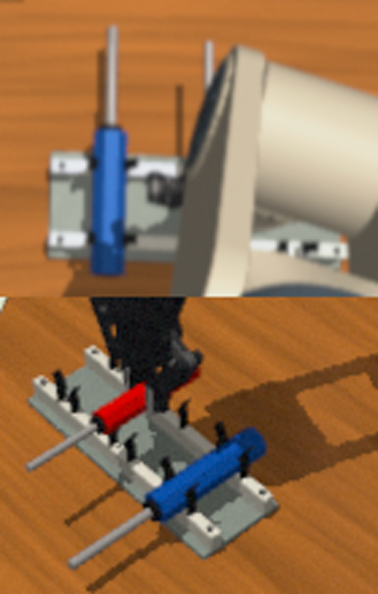

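The crop shows the red handle held directly over the middle clips, parallel to the blue one. The wrist-view spacing to the blue suggests about 1 mm more in −y, then I press.

In the tool's units: 8 mm / 200 = 0.04, 4 mm / 200 = 0.02.

Request:
{"method": "run_rows", "body": {
  "deltas": {"drx":[0, 0, 0, 0], "dry":[0, 0, 0, 0], "drz":[0, 0, 0, 0], "x":[0, 0, 0, 0], "y":[-0.005, 0, 0, 0], "z":[0.04, 0.04, 0.02, 0], "finger_gap":[0, 0, 0, 0]},
  "force": 80
}}

```text
clock: 5.62
eef_pos: [504.9, -163.4, 78.4]
tcp_rot: [-3.142, -0.0, 3.115]
contact_force: [0.5, 0.3, -1.6]
opening: 0.252
grasp_force: 83.3
```

Request:
{"method": "run_rows", "body": {
  "deltas": {"drx":[0, 0, 0], "dry":[0, 0, 0], "drz":[0, 0, 0], "x":[0, 0, 0], "y":[0, 0, 0], "z":[0.025, 0.025, 0], "finger_gap":[0, 0, 0]}
}}

```text
clock: 5.87
eef_pos: [506.0, -163.7, 69.0]
tcp_rot: [-3.141, 0.002, 3.115]
contact_force: [1.1, 0.4, -1.6]
opening: 0.26
grasp_force: 83.5
```

In the tool's units: 4 mm / 200 = 0.02.

Request:
{"method": "run_rows", "body": {
  "deltas": {"drx":[0, 0, 0], "dry":[0, 0, 0], "drz":[0, 0, 0], "x":[0, 0, 0], "y":[0, 0, 0], "z":[0.02, 0.02, 0], "finger_gap":[0, 0, 0]}
}}

```text
clock: 6.12
eef_pos: [506.0, -163.6, 61.1]
tcp_rot: [-3.141, 0.002, 3.115]
contact_force: [2.4, 0.2, -4.8]
opening: 0.258
grasp_force: 83.2
```

Request:
{"method": "run_rows", "body": {
  "deltas": {"drx":[0, 0, 0], "dry":[0, 0, 0], "drz":[0, 0, 0], "x":[0, 0, 0], "y":[0, 0, 0], "z":[0.02, 0.015, 0], "finger_gap":[0, 0, 0]}
}}

```text
clock: 6.37
eef_pos: [505.3, -163.5, 53.8]
tcp_rot: [-3.141, 0.001, 3.115]
contact_force: [2.4, -0.5, -7.9]
opening: 0.253
grasp_force: 82.6
```

Request:
{"method": "run_rows", "body": {
  "deltas": {"drx":[0, 0], "dry":[0, 0], "drz":[0, 0], "x":[0, 0], "y":[0, 0], "z":[0.01, 0], "finger_gap":[0, 0]}
}}

```text
clock: 6.53
eef_pos: [505.4, -163.5, 52.9]
tcp_rot: [-3.141, 0.001, 3.115]
contact_force: [-2.0, 0.5, 5.0]
opening: 0.261
grasp_force: 84.2
```

In the tool's units: 1 mm / 200 = 0.005.

Request:
{"method": "run_rows", "body": {
  "deltas": {"drx":[0, 0], "dry":[0, 0], "drz":[0, 0], "x":[0, 0], "y":[0, 0], "z":[0.005, 0], "finger_gap":[0, 0]}
}}

```text
clock: 6.7
eef_pos: [505.4, -163.5, 52.8]
tcp_rot: [-3.141, 0.001, 3.115]
contact_force: [-5.6, 1.7, 18.5]
opening: 0.258
grasp_force: 86.0
```

Request:
{"method": "run_rows", "body": {
  "deltas": {"drx":[0, 0, 0, 0], "dry":[0, 0, 0, 0], "drz":[0, 0, 0, 0], "x":[0, 0, 0, 0], "y":[0, 0, 0, 0], "z":[0, 0, 0, 0], "finger_gap":[0.6, 0.6, 0.6, 0.6]}
}}

```text
clock: 7.03
eef_pos: [505.7, -163.6, 51.5]
tcp_rot: [-3.141, 0.001, 3.115]
contact_force: [0.5, 0.4, 0.2]
opening: 0.599
grasp_force: 0.0
```

Request:
{"method": "run_rows", "body": {
  "deltas": {"drx":[0, 0, 0, 0], "dry":[0, 0, 0, 0], "drz":[0, 0, 0, 0], "x":[0, 0, 0, 0], "y":[0, 0, 0, 0], "z":[-0.1, -0.2, -0.15, 0], "finger_gap":[0.6, 0.6, 0.6, 0.6]}
}}

```text
clock: 7.37
eef_pos: [508.8, -164.6, 146.9]
tcp_rot: [-3.139, 0.009, 3.115]
contact_force: [1.4, -0.6, -0.0]
opening: 0.596
grasp_force: 0.0
```

```bash
python3 - <<'E'
from h import *
p=r.camera_params("wrist");im=r.grab_frame("wrist");handle("wrist",im,p,"red",48);handle("wrist",im,p,"blue",52)
s=r.grab_frame("scene")[80:190,250:390,::-1]
cv2.imwrite("pics/c5.png",np.vstack([cv2.resize(s,(508,400),interpolation=cv2.INTER_CUBIC),cv2.resize(im[100:300,130:500,::-1],(508,190))]))
need([496,297,120],.098+np.pi)
E
```

```text
wrist red area 4026 mean [ 501.7 -161.7] rect [ 506.1 -161.9] [ 22.7 118. ] yaw -0.0296
wrist blue area 5656 mean [501.4 -79.1] rect [508.3 -79.6] [ 32.2 134.8] yaw -0.016
clock 7.47 rot [-0.0016  0.0042 -0.1248] shift after [-34.7 459.7  22.8] F [ 0.4  0.2 -0.4] grip 0.0 open 0.601
```

View pics/c5.png

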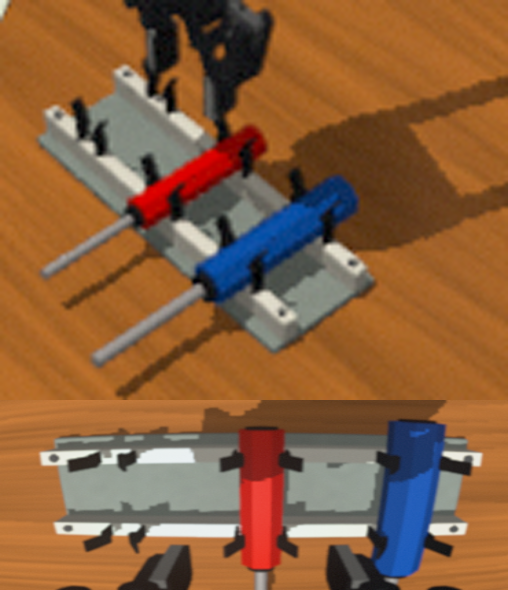

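The red driver is under all four clips and level with the blue one, so it is home. Next is the yellow one.

In the tool's units: 38 mm / 200 = 0.19, -3 mm / 200 = -0.015, -0.125 rad / 3.1416 = -0.0398.

Request:
{"method": "run_rows", "body": {
  "deltas": {"drx":[0, 0, 0, 0, 0], "dry":[0.0013, 0, 0, 0, 0], "drz":[-0.0398, 0, 0, 0, 0], "x":[0, -0.015, -0.015, -0.015, -0.015], "y":[0, 0.19, 0.19, 0.19, 0.19], "z":[0, 0, 0, 0, 0], "finger_gap":[0.7, 0.7, 0.7, 0.7, 0.7]}
}}

```text
clock: 7.88
eef_pos: [501.3, -9.8, 140.0]
tcp_rot: [-3.141, -0.005, -3.045]
contact_force: [0.9, -0.6, 0.3]
opening: 0.702
grasp_force: 0.0
```

Request:
{"method": "run_rows", "body": {
  "deltas": {"drx":[0, 0, 0, 0, 0], "dry":[0, 0, 0, 0, 0], "drz":[0, 0, 0, 0, 0], "x":[-0.015, -0.015, -0.015, -0.015, -0.015], "y":[0.19, 0.19, 0.19, 0.19, 0.19], "z":[0, 0, 0.015, 0.02, 0.02], "finger_gap":[0.7, 0.7, 0.7, 0.7, 0.7]}
}}

```text
clock: 8.3
eef_pos: [497.7, 180.9, 128.8]
tcp_rot: [-3.14, -0.005, -3.043]
contact_force: [0.7, -0.5, 0.9]
opening: 0.698
grasp_force: 0.0
```

Request:
{"method": "run_rows", "body": {
  "deltas": {"drx":[0, 0, 0, 0], "dry":[0, 0, 0, 0], "drz":[0, 0, 0, 0], "x":[-0.015, -0.015, 0, 0], "y":[0.19, 0.19, 0.1, 0], "z":[0.02, 0.02, 0, 0], "finger_gap":[0.7, 0.7, 0.7, 0.7]}
}}

```text
clock: 8.63
eef_pos: [494.4, 278.9, 120.4]
tcp_rot: [-3.141, -0.004, -3.04]
contact_force: [1.0, 0.0, -0.5]
opening: 0.696
grasp_force: 0.0
```

```bash
python3 - <<'E'
from h import *
p=r.camera_params("wrist");im=r.grab_frame("wrist");handle("wrist",im,p,"yellow",15)
need([497,298,23.5],.098+np.pi)
E
```

```text
wrist yellow area 2635 mean [493.8 297.8] rect [497.7 298.3] [ 17.3 102.9] yaw 0.0963
clock 8.68 rot [-0.0016 -0.0048  0.0033] shift after [-4.7 20.8 97. ] F [0.5 0.7 0.3] grip 0.0 open 0.699
```

In the tool's units: 25 mm / 200 = 0.125, -2.5 mm / 200 = -0.0125, -0.005 rad / 3.1416 = -0.0016.

Request:
{"method": "run_rows", "body": {
  "deltas": {"drx":[0, 0, 0, 0, 0], "dry":[-0.0016, 0, 0, 0, 0], "drz":[0.001, 0, 0, 0, 0], "x":[-0.0125, -0.0125, 0, 0, 0], "y":[0.05, 0.0525, 0, 0, 0], "z":[0.075, 0.125, 0.125, 0.1, 0], "finger_gap":[0.7, 0.7, 0.7, 0.7, 0.7]}
}}

```text
clock: 9.1
eef_pos: [495.8, 293.4, 32.9]
tcp_rot: [-3.137, -0.005, -3.047]
contact_force: [-1.2, -0.4, 0.3]
opening: 0.699
grasp_force: 0.0
```

Request:
{"method": "run_rows", "body": {
  "deltas": {"drx":[0], "dry":[0], "drz":[0], "x":[0], "y":[0], "z":[0], "finger_gap":[0.7]}
}}

```text
clock: 9.18
eef_pos: [497.6, 294.5, 35.9]
tcp_rot: [-3.139, -0.001, -3.047]
contact_force: [-0.0, -0.0, 0.6]
opening: 0.698
grasp_force: 0.0
```

```bash
python3 - <<'E'
from h import *
need([497.5,298,24.5],.097+np.pi)
E
```

```text
clock 9.18 rot [-0.0025 -0.001  -0.0028] shift after [-0.2  3.4 11.4] F [-0.  -0.   0.6] grip 0.0 open 0.698
```

In the tool's units: 8 mm / 200 = 0.04, 3.5 mm / 200 = 0.0175, -0.003 rad / 3.1416 = -0.001.

Request:
{"method": "run_rows", "body": {
  "deltas": {"drx":[-0.0006, 0, 0, 0, 0], "dry":[-0.0003, 0, 0, 0, 0], "drz":[-0.001, 0, 0, 0, 0], "x":[0, 0, 0, 0, 0], "y":[0.0175, 0, 0, 0, 0], "z":[0.04, 0.0175, 0, 0, 0], "finger_gap":[0.7, 0.7, 0.7, 0, 0]},
  "force": 60
}}

```text
clock: 9.6
eef_pos: [498.7, 300.0, 26.4]
tcp_rot: [3.14, 0.004, -3.043]
contact_force: [0.5, -0.0, 1.3]
opening: 0.431
grasp_force: 0.0
```

Request:
{"method": "run_rows", "body": {
  "deltas": {"drx":[0, 0, 0, 0, 0], "dry":[0, 0, 0, 0, 0], "drz":[0, 0, 0, 0, 0], "x":[0, 0, 0, 0, 0], "y":[0, 0, 0, 0, 0], "z":[0, 0, 0, 0, 0], "finger_gap":[0, 0, 0, 0, 0]}
}}

```text
clock: 10.02
eef_pos: [498.7, 300.1, 26.5]
tcp_rot: [3.14, 0.004, -3.043]
contact_force: [-1.6, -1.1, 5.6]
opening: 0.193
grasp_force: 58.8
```

In the tool's units: -40 mm / 200 = -0.2, -20 mm / 200 = -0.1.

Request:
{"method": "run_rows", "body": {
  "deltas": {"drx":[0, 0, 0, 0, 0], "dry":[0, 0, 0, 0, 0], "drz":[0, 0, 0, 0, 0], "x":[0, 0, 0, 0, 0], "y":[0, 0, 0, 0, 0], "z":[-0.1, -0.2, -0.2, -0.1, 0], "finger_gap":[0, 0, 0, 0, 0]},
  "force": 80
}}

```text
clock: 10.43
eef_pos: [500.6, 301.3, 151.1]
tcp_rot: [3.137, 0.011, -3.043]
contact_force: [0.5, 0.3, -0.2]
opening: 0.178
grasp_force: 80.2
```

```bash
python3 - <<'E'
from h import *
im=r.grab_frame("top");cv2.imwrite("pics/t6.png",im[:,:,::-1])
need([503,-248.4,145],-.0275+np.pi)
E
```

```text
clock 10.48 rot [0.0042 0.0082 0.1258] shift after [ -18.7 -548.7    3.6] F [ 0.3  0.2 -1.8] grip 80.2 open 0.182
```

In the tool's units: -38 mm / 200 = -0.19, -30 mm / 200 = -0.15, 0.124 rad / 3.1416 = 0.0395.

Request:
{"method": "run_rows", "body": {
  "deltas": {"drx":[0.0006, 0, 0, 0, 0], "dry":[0.0013, 0, 0, 0, 0], "drz":[0.0395, 0, 0, 0, 0], "x":[0, -0.005, -0.005, -0.005, -0.005], "y":[0, -0.15, -0.19, -0.19, -0.19], "z":[0, 0, 0, 0, 0], "finger_gap":[0, 0, 0, 0, 0]}
}}

```text
clock: 10.9
eef_pos: [497.0, 154.1, 144.3]
tcp_rot: [-3.14, -0.003, 3.117]
contact_force: [0.1, -0.2, -1.4]
opening: 0.179
grasp_force: 80.2
```

Request:
{"method": "run_rows", "body": {
  "deltas": {"drx":[0, 0, 0, 0, 0], "dry":[0, 0, 0, 0, 0], "drz":[0, 0, 0, 0, 0], "x":[-0.005, -0.005, -0.005, -0.005, -0.005], "y":[-0.19, -0.19, -0.19, -0.19, -0.19], "z":[0, 0, 0, 0, 0], "finger_gap":[0, 0, 0, 0, 0]}
}}

```text
clock: 11.32
eef_pos: [497.0, -36.2, 144.6]
tcp_rot: [-3.141, -0.003, 3.116]
contact_force: [-0.0, 0.0, -0.8]
opening: 0.183
grasp_force: 80.2
```

Request:
{"method": "run_rows", "body": {
  "deltas": {"drx":[0, 0, 0, 0, 0], "dry":[0, 0, 0, 0, 0], "drz":[0, 0, 0, 0, 0], "x":[-0.005, -0.005, -0.005, -0.005, 0], "y":[-0.19, -0.19, -0.19, -0.19, 0], "z":[0, 0, 0, 0, 0], "finger_gap":[0, 0, 0, 0, 0]}
}}

```text
clock: 11.73
eef_pos: [498.0, -191.9, 144.9]
tcp_rot: [-3.14, -0.001, 3.113]
contact_force: [-0.4, -0.0, -0.4]
opening: 0.183
grasp_force: 80.2
```

```bash
python3 - <<'E'
from h import *
need([503,-248.4,101],-.0275+np.pi)
E
```

```text
clock 11.73 rot [-0.002  -0.0006 -0.0016] shift after [ -6.5 -56.3  43.9] F [-0.4 -0.  -0.4] grip 80.2 open 0.183
```

In the tool's units: -28 mm / 200 = -0.14, 17 mm / 200 = 0.085, -0.002 rad / 3.1416 = -0.0006.

Request:
{"method": "run_rows", "body": {
  "deltas": {"drx":[-0.0006, 0, 0, 0, 0], "dry":[0, 0, 0, 0, 0], "drz":[-0.0003, 0, 0, 0, 0], "x":[-0.015, -0.015, 0, 0, 0], "y":[-0.14, -0.14, 0, 0, 0], "z":[0, 0.05, 0.085, 0.075, 0], "finger_gap":[0, 0, 0, 0, 0]}
}}

```text
clock: 12.15
eef_pos: [500.4, -241.7, 100.1]
tcp_rot: [3.137, -0.006, 3.116]
contact_force: [-1.2, 0.3, -0.7]
opening: 0.177
grasp_force: 80.2
```

Request:
{"method": "run_rows", "body": {
  "deltas": {"drx":[0], "dry":[0], "drz":[0], "x":[0], "y":[0], "z":[0], "finger_gap":[0]}
}}

```text
clock: 12.23
eef_pos: [501.7, -241.8, 102.3]
tcp_rot: [3.138, -0.004, 3.117]
contact_force: [0.4, 0.6, -1.1]
opening: 0.179
grasp_force: 80.2
```

```bash
python3 - <<'E'
from h import *
need([503,-248.4,101],-.0275+np.pi)
p=r.camera_params("wrist");im=r.grab_frame("wrist");handle("wrist",im,p,"yellow",90);handle("wrist",im,p,"red",48)
s=r.grab_frame("scene")[80:190,250:390,::-1]
cv2.imwrite("pics/c7.png",np.vstack([cv2.resize(s,(508,330),interpolation=cv2.INTER_CUBIC),cv2.resize(im[100:300,180:550,::-1],(508,270))]))
E
```

```text
clock 12.23 rot [ 0.0033 -0.004   0.0026] shift after [-1.5 -6.6  1.3] F [ 0.4  0.6 -1.1] grip 80.2 open 0.179
wrist yellow area 6050 mean [ 493.3 -239.8] rect [ 500.8 -240.4] [ 18.3 105.4] yaw -0.0272
wrist red area 4797 mean [ 495.5 -163.6] rect [ 503.5 -164.1] [ 26.6 114.5] yaw -0.0027
```

View pics/c7.png

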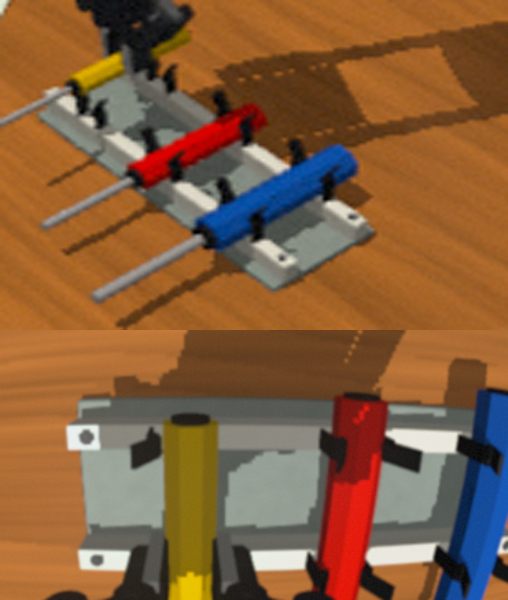

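The yellow driver is held level, shaft forward, about 6.6 mm short of the last clips in −y. I correct that, then press.

In the tool's units: -6.6 mm / 200 = -0.033, -1 mm / 200 = -0.005, -0.004 rad / 3.1416 = -0.0013.

Request:
{"method": "run_rows", "body": {
  "deltas": {"drx":[0.001, 0, 0], "dry":[-0.0013, 0, 0], "drz":[0.0006, 0, 0], "x":[-0.005, 0, 0], "y":[-0.033, 0, 0], "z":[0, 0, 0], "finger_gap":[0, 0, 0]}
}}

```text
clock: 12.58
eef_pos: [504.3, -249.6, 104.6]
tcp_rot: [-3.14, 0.005, 3.115]
contact_force: [-0.9, 0.4, -0.9]
opening: 0.177
grasp_force: 80.2
```

```bash
python3 - <<'E'
from h import *
need([503,-248.4,101],-.0275+np.pi)
E
```

```text
clock 12.58 rot [-0.002   0.0049  0.0006] shift after [1.3 1.1 3.6] F [-0.9  0.4 -0.9] grip 80.2 open 0.177
```

In the tool's units: 10 mm / 200 = 0.05, 6 mm / 200 = 0.03, 0.004 rad / 3.1416 = 0.0013.

Request:
{"method": "run_rows", "body": {
  "deltas": {"drx":[-0.0006, 0, 0, 0, 0], "dry":[0.0013, 0, 0, 0, 0], "drz":[0, 0, 0, 0, 0], "x":[0.005, 0, 0, 0, 0], "y":[0.005, 0, 0, 0, 0], "z":[0.05, 0.05, 0.03, 0, 0], "finger_gap":[0, 0, 0, 0, 0]}
}}

```text
clock: 13.0
eef_pos: [502.4, -247.9, 77.0]
tcp_rot: [3.14, -0.002, 3.115]
contact_force: [0.1, 0.6, -0.3]
opening: 0.18
grasp_force: 80.1
```

Request:
{"method": "run_rows", "body": {
  "deltas": {"drx":[0, 0, 0], "dry":[0, 0, 0], "drz":[0, 0, 0], "x":[0, 0, 0], "y":[0, 0, 0], "z":[0.025, 0.025, 0], "finger_gap":[0, 0, 0]}
}}

```text
clock: 13.25
eef_pos: [503.4, -248.3, 67.5]
tcp_rot: [3.141, 0.001, 3.115]
contact_force: [1.8, -0.8, -1.4]
opening: 0.178
grasp_force: 80.1
```

In the tool's units: 4 mm / 200 = 0.02.

Request:
{"method": "run_rows", "body": {
  "deltas": {"drx":[0, 0, 0], "dry":[0, 0, 0], "drz":[0, 0, 0], "x":[0, 0, 0], "y":[0, 0, 0], "z":[0.02, 0.02, 0], "finger_gap":[0, 0, 0]}
}}

```text
clock: 13.5
eef_pos: [502.9, -248.1, 59.2]
tcp_rot: [3.141, -0.0, 3.115]
contact_force: [2.6, -0.8, -3.2]
opening: 0.177
grasp_force: 79.9
```

Request:
{"method": "run_rows", "body": {
  "deltas": {"drx":[0, 0, 0], "dry":[0, 0, 0], "drz":[0, 0, 0], "x":[0, 0, 0], "y":[0, 0, 0], "z":[0.015, 0.01, 0], "finger_gap":[0, 0, 0]}
}}

```text
clock: 13.75
eef_pos: [502.5, -248.1, 54.6]
tcp_rot: [3.141, -0.001, 3.115]
contact_force: [-0.3, -1.1, -0.5]
opening: 0.18
grasp_force: 80.1
```

Request:
{"method": "run_rows", "body": {
  "deltas": {"drx":[0, 0], "dry":[0, 0], "drz":[0, 0], "x":[0, 0], "y":[0, 0], "z":[0.0075, 0], "finger_gap":[0, 0]}
}}

```text
clock: 13.92
eef_pos: [502.5, -248.1, 54.4]
tcp_rot: [3.141, -0.001, 3.115]
contact_force: [-6.0, 2.2, 17.2]
opening: 0.18
grasp_force: 82.4
```

Request:
{"method": "run_rows", "body": {
  "deltas": {"drx":[0, 0, 0, 0, 0], "dry":[0, 0, 0, 0, 0], "drz":[0, 0, 0, 0, 0], "x":[0, 0, 0, 0, 0], "y":[0, 0, 0, 0, 0], "z":[0, 0, 0, 0, 0], "finger_gap":[0.55, 0.55, 0.55, 0.55, 0.55]}
}}

```text
clock: 14.33
eef_pos: [502.7, -248.1, 53.2]
tcp_rot: [3.141, -0.001, 3.115]
contact_force: [-0.0, 0.1, 0.5]
opening: 0.554
grasp_force: 0.0
```

Request:
{"method": "run_rows", "body": {
  "deltas": {"drx":[0, 0, 0, 0, 0], "dry":[0, 0, 0, 0, 0], "drz":[0, 0, 0, 0, 0], "x":[0, 0, 0, 0.2, 0.2], "y":[0, 0, 0, 0, 0], "z":[-0.1, -0.2, -0.2, -0.1, 0], "finger_gap":[0.55, 0.55, 0.55, 0.55, 0.55]}
}}

```text
clock: 14.75
eef_pos: [428.9, -247.8, 176.4]
tcp_rot: [-3.138, 0.008, 3.116]
contact_force: [-0.4, -0.3, 0.1]
opening: 0.549
grasp_force: 0.0
```

Request:
{"method": "run_rows", "body": {
  "deltas": {"drx":[0, 0, 0], "dry":[0, 0, 0], "drz":[0, 0, 0], "x":[0.2, 0.2, 0], "y":[0, 0, 0], "z":[0, 0, 0], "finger_gap":[0.55, 0.55, 0.55]}
}}

```text
clock: 15.0
eef_pos: [338.6, -241.6, 171.1]
tcp_rot: [3.138, -0.006, 3.114]
contact_force: [0.3, -0.0, -0.6]
opening: 0.548
grasp_force: 0.0
```

```bash
python3 - <<'E'
from h import *
p=r.camera_params("top");im=r.grab_frame("top")
for c,z in (("yellow",43),("red",48),("blue",50)): handle("top",im,p,c,z)
s=r.grab_frame("scene")[80:190,250:390,::-1]
cv2.imwrite("pics/c8.png",np.vstack([cv2.resize(s,(420,330),interpolation=cv2.INTER_CUBIC),cv2.resize(im[110:275,250:460,::-1],(420,270))]))
E
```

```text
top yellow area 278 mean [ 499.1 -247.1] rect [ 501.1 -247.1] [ 15.  101.8] yaw -0.0352
top red area 414 mean [ 503.8 -162.2] rect [ 504.7 -162.1] [ 19.9 116.2] yaw -0.0233
top blue area 609 mean [504.4 -77.5] rect [506.  -77.6] [ 29.1 130.9] yaw -0.0299
top blue area 5433 mean [447.5 688.9] rect [449.5 688.9] [160.8 197.8] yaw 0.1271
```

View pics/c8.png

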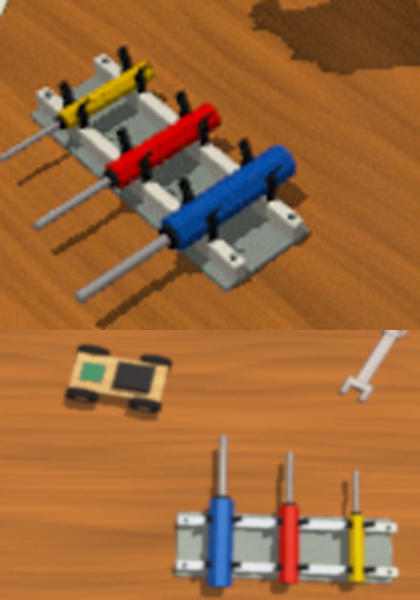

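All three drivers sit parallel in their clips. The measured centres lie within about 1 mm of their places, and the car is untouched.

```bash
python3 -c "
from rig import r; print(r.sign_off())"
```

```text
the job is handed in; nothing more can be done
None
```

I clipped the red medium driver into the middle pair and the yellow small one into the last pair, both pressed home with shafts the same way as the blue's, left the car alone, and handed the job in at about 15 s.

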